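Hold the tablet clamp open at its length mark

ROBOT

A 6-joint arm with a two-finger parallel gripper is mounted at the origin on the work surface. World frame = base frame: x ahead of the robot, y to its left, z up, the work surface at z = 0. Lengths are in m, angles in degrees, forces in N, time in s.
With the tool pointing down it reaches from about 0.275 to 0.75 m from the base axis. Payload 10.2 kg.
Tool frame: the origin (TCP) lies midway between the tips of the shut fingers; the grasp point (between the pads) lies 19 mm behind it; z points along the fingers, y is the line along which they close (so a half turn about z gives the same grasp; the last joint's range is limited). The gripper opens to 88 mm and grips with 3 to 60 N. Pads are 18 mm wide; open, the fingers measure 123 mm over their backs; the gripper's body (75 mm by 187 mm) begins 45 mm behind the grasp point.
Start: joints at [51.2, 17.928, 85.812, -0, 76.261, -12.8], TCP at [0.23, 0.472, 0.239] pointing down, gripper open.
Joint ranges: [-168.41, 168.41], [-55.51, 124.54], [10.69, 146.95], [-70.63, 250.63], [1, 178], [-165.06, 165.06]. Speed limits (degrees/s): [136.94, 136.94, 172.46, 180, 180, 180].

INTERFACE

Orientations are given as [roll, pitch, yaw] about the fixed x, y, z axes, in that order (R = Rz(yaw) Ry(pitch) Rx(roll)).
In Python, from bench import status, capture, bot gives the robot as it stands.
- The arm moves only by the shell command python3 -m handwheel 'ROWS' [FORCE]. ROWS is text: rows parted by semicolons, each of 5 numbers parted by spaces: the opening, from 0 (shut) to 1 (fully open), then the shift along the tool's x, y, z in units of 40 mm (1.0 is 40 mm), then the turn about the tool's z in units of 5 degrees (1.0 is 5 degrees). A call has 1 to 20 rows; each row shifts and turns the commanded pose from where the row before left it, along the tool's axes as they then stand; what a row does not reach is not made up. A row lasts 1/8 s, in which the tool goes at most 62.5 mm and 10.7 degrees, less where a joint would pass 70% of its speed; a pose out of reach is approached as far as the arm can. A call is refused whole if a number of a shift passes 1 or a number of a turn 1, either way. A call with a gripper value outside its range is refused whole. The fingers move at their own pace and stop on an object; FORCE is the grip in N (left out, the last holds). Time passes only in rows, so rows that do not move let the fingers close. It gives the time, the measured TCP pose, the force, the opening and the grip force at its end, in the units of the state.
- status.observe(): the state, without advancing time (a new reading comes with each control period).
- capture(name): name is "scene" or "top" or "wrist"; returns a dict with "frame" (480x640x3 uint8, red, green, blue), "fov_y" (degrees; the focal length in pixels is half the picture's height over the tangent of half this angle, whatever the lens; pixels are square), "cx", "cy" (the principal point, pixels), "position" and "attitude" of the camera in the world. Camera axes: x right, y down, z forward; pixel columns grow to the right and rows downward; lengths in m; the calibration is good to about 2 mm. A picture is of the moment at which its call begins. There is no depth.
- bot.sign_off(): hands the job in; it is judged then, once.
The state is a dict: "time": time; "joint_pos": joint angles; "qd": joint speeds; "effort": joint torques, N m; "ee_pos": TCP position; "tcp_rot": TCP orientation; "wrist_force": force on the tool from outside, world axes, zero at the start; "torque": the same for the moment, N m; "finger_gap": opening from 0.0 (shut) to 1.0 (fully open); "gripper_force": force on a finger pad.
Only numpy, scipy, OpenCV 4.12 (cv2) and the standard library are available. Lean on these libraries where they do the work, as an engineer would, in place of code of your own. Each camera call takes 0.05 s, during which the arm holds its last target. There are 200 camera calls.

TASK

The white tablet holder bolted to the buffet counter has been left swivelled to one side. Turn its head back until it stands square to its rectangular base, and pull the sprung upper jaw up by its black tab, along its rod, until the whole of the red ring on the rod has just come out of the barrel. Keep it held open there so that I can slip the tablet in: finish while still gripping the jaw, and leave the tablet, the jug and the two glasses where they are.

Things in the scene. Friction and masses are not known exactly. Their poses are not given: they have to be found in the camera images.
- stand: Fixed base of the tablet holder, bolted down: white steel plate 130 mm (its x) by 160 mm (its y), 10 mm thick, with a white post (radius 15 mm) in the middle. Origin: centre of the plate's underside. Its z axis (up) is the head's swivel axis; its +x is the base's front, which faces away from the robot give or take 0.3 rad.
- holder_head (a joint): Swivel of the head on the post (rad, counter-clockwise from above, about the z axis of stand). 0 = square to the base, the jaws' hooks facing straight over the base's front (+x of stand). Starts between 0.3 and 0.8; stops at -1.2 and 1.2; friction about 0.12 N m; stays where it is left.
- barrel_mouth (a point): Centre of the barrel's mouth on the head, where the rod comes out. Black barrel of radius 11 mm, aluminium ferrule of radius 12.5 mm round the mouth; it leans 20 degrees backwards (top towards the robot when the head is square). In front of the barrel are a white back rest and, 105 mm down, the fixed lower jaw, 124 mm wide.
- upper_jaw (a joint): Travel of the upper jaw out of the barrel (m), along the barrel's axis. 0 = home, 0.100 = end stop. An inner spring pulls it home with 3 N at 0 and 10 N at 0.070, plus 0.5 N friction; let go, it springs back. The red ring, 6 mm wide on the 13 mm steel rod, is hidden at first: it begins to show at 0.064 and is fully out at 0.070, the length mark.
- pull_tab (a point): Grip point, middle of the jaw's black ribbed pull tab: 16 mm thick (this frame's x) and 44 mm wide (y); its top is 14 mm above this point. Below it the white jaw bar, also 16 mm thick, 124 mm wide, ends 26 mm under this point, 2 mm above the barrel's mouth when home. z: along the rod, the way it pulls out; y: along the bar; x: to the front. Free for fingers before and behind.
- jaw_hooks (a point): Middle of the jaw bar's underside, where the rod is fixed (26 mm below pull_tab along the rod). Two hooks, 24 mm wide, centred 50 mm to either side of the middle, stick out 36 mm to the front of the bar. With the jaw home and the head square, pull_tab is 15 mm behind the swivel axis and 214 mm above the counter.
- tablet_mid (a point): Bystander: tablet lying flat on the counter, 250 x 172 x 8 mm, silver with a black face. This point: its centre. Leave it where it is.
- jug_mid (a point): Bystander: empty lidded glass jug, radius 56 mm, 193 mm tall over the lid's knob, handle reaching 96 mm from its middle along its +y. This point: on its axis, 85 mm up. Leave it alone.
- glass0_mid (a point): Bystander: glass tumbler, radius 36 mm, 85 mm tall, standing. This point: its centre. Leave it alone.
- glass1_mid (a point): Bystander: a second tumbler like the first. This point: its centre. Leave it alone.
Mind the look-alikes: they are no part of the job. Leave any blue or yellow look-alike of the stand alone.

How it is judged (in metres and radians):
At the end, for the whole second after the job is handed in: The upper jaw stands pulled out to its red ring (65 to 78 mm of travel), the head is square to its base within 0.15 rad (about 9 degrees), and the fingers still hold the jaw (contact force over 3 N), all through the last second (value of joint upper_jaw between 0.065 and 0.078 m and value of joint holder_head between -0.15 and 0.15 rad and contact force between the fingers and upper_jaw above 3 N); the arm keeps its last pose, push and grip.
It fails at once if the tablet was moved by more than 15 mm (distance of tablet_mid from where it was at the start of the episode above 0.015 m).
It fails at once if the jug was moved by more than 15 mm or tipped (distance of jug_mid from where it was at the start of the episode above 0.015 m).
It fails at once if a glass was moved by more than 15 mm or tipped (distance of any of glass0_mid, glass1_mid from where it was at the start of the episode above 0.015 m).
It also fails if it takes over 35 s, if anything falls off the work surface, if the arm or the gripper's body presses on something with over 40 N, if the wrist force passes 120 N, or if a joint passes its speed limit or range.

## Working session

There is one attempt and no reset: what is moved stays moved. The work goes in short steps, Python scripts to look and compute and a shell command to move; the robot and the scene stay as the last step left them, time stands still between calls to the robot, and variables do not carry over. Pictures are saved under pics/ and viewed, at most 10 in all, crops included, and the job is handed in when it is done.

```bash
mkdir -p pics; cat > h.py <<'E'
import numpy as np, cv2, pickle
from bench import status, capture, bot
def snap(n,f):
    c=capture(n); cv2.imwrite(f'pics/{f}.png',c['frame'][:,:,::-1]); pickle.dump(c,open(f'pics/{f}.pkl','wb')); return c
E
ls; python3 - <<'E'
from h import *
for n in ['scene','top']:
    c=snap(n,n+'0'); print(n,{k:v for k,v in c.items() if k!='frame'})
print(status.observe())
E
```

```text
h.py
pics
scene {'fov_y': 48.097755959385154, 'cx': 320.942942336578, 'cy': 237.5370937514934, 'position': array([ 1.20098805, -0.49640616,  0.90916458]), 'attitude': array([-131.9785114 ,    0.57627393,   53.18623865])}
top {'fov_y': 48.59121742207386, 'cx': 319.42166135576355, 'cy': 243.50343029431298, 'position': array([0.26042457, 0.00602904, 1.2379933 ]), 'attitude': array([-166.93911669,   -0.35443781,  -85.61996354])}
{'time': 0.1, 'joint_pos': array([ 5.11975077e+01,  1.79561343e+01,  8.58477319e+01,  6.48539055e-04,
        7.62628943e+01, -1.28009612e+01]), 'qd': array([ 0.07062342, -0.10776629, -0.1408459 ,  0.03284702, -0.13715097,
       -0.07590206]), 'effort': array([ 4.23443926e-03, -4.02809358e+01, -2.52642524e+01,  6.96458062e-02,
        3.42705706e-02, -5.02953992e-05]), 'ee_pos': array([0.23003539, 0.47167887, 0.23823188]), 'tcp_rot': array([-1.79935038e+02, -1.54059253e-02,  1.53998306e+02]), 'wrist_force': array([ 0.4328354 , -0.73188905, -0.85720455]), 'torque': array([ 0.05431012, -0.00510128, -0.00244098]), 'gripper_force': 0.0, 'finger_gap': 0.9960153840882042}
```

View pics/scene0.png

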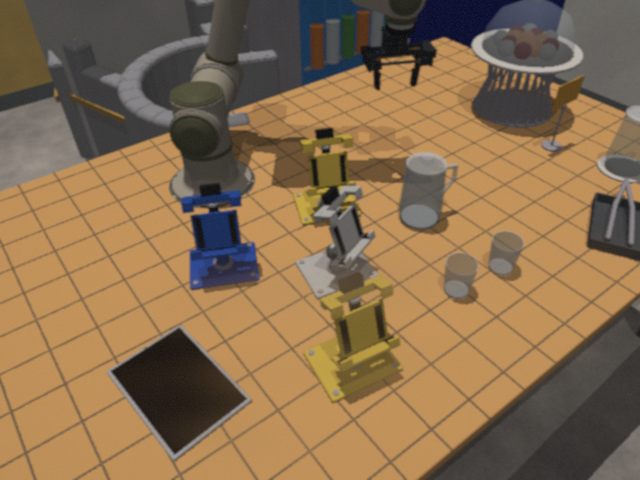

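View pics/top0.png

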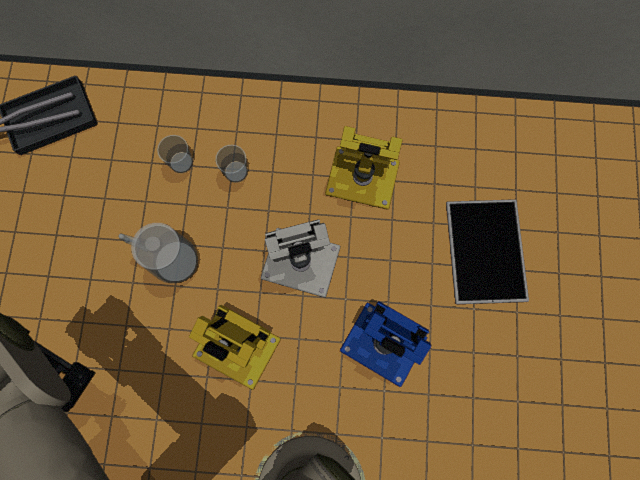

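Scene: the white holder is at about (340,245), the blue stand at (220,240), and the yellow ones at (328,180) and (355,340). Top: white (300,258), yellow (363,170) and (235,345), blue (387,345). The white one with the twisted head fits the description. I'll confirm it in enlarged crops.

```bash
python3 - <<'E'
import cv2
a=cv2.imread('pics/top0.png')[210:305,250:350]; b=cv2.imread('pics/scene0.png')[175:300,285:390]
a=cv2.resize(a,(400*1,380),interpolation=cv2.INTER_CUBIC);b=cv2.resize(b,(399,475),interpolation=cv2.INTER_CUBIC)
import numpy as np
o=np.zeros((475,800,3),np.uint8);o[:380,:400]=a;o[:,400:799]=b
cv2.imwrite('pics/crop0.png',o)
E
```

```text
(no output)
```

View pics/crop0.png

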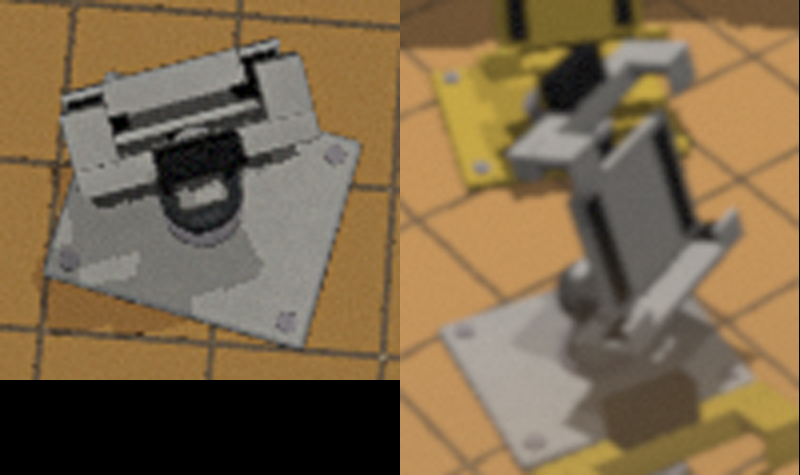

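The crops show the white base plate with corners at about (261,279), (326,297) and (340,246) in the top picture. The head is turned about 30° counter-clockwise, and the tab is black at about (300,248). This is the stand meant.

```bash
cat >> h.py <<'E'
from scipy.spatial.transform import Rotation as R
from scipy.optimize import least_squares
def cam(c):
    f=240/np.tan(np.radians(c['fov_y'])/2); A=R.from_euler('xyz',c['attitude'],degrees=True).as_matrix()
    return f,A
def proj(c,P):
    f,A=cam(c); q=(np.atleast_2d(P)-c['position'])@A
    return np.c_[f*q[:,0]/q[:,2]+c['cx'],f*q[:,1]/q[:,2]+c['cy']]
def back(c,uv,z):
    f,A=cam(c); d=A@[(uv[0]-c['cx'])/f,(uv[1]-c['cy'])/f,1]; return c['position']+d*(z-c['position'][2])/d[2]
def rz(a): return R.from_euler('z',a).as_matrix()
s20,c20=np.sin(np.radians(20)),np.cos(np.radians(20))
T=np.array([[c20,0,-s20],[0,1,0],[s20,0,c20]])  # tab axes in head frame
def tabpts(p,th,pts,trav=0):
    x,y,psi=p; return (np.array([-.015,0,.214])+(np.atleast_2d(pts)+[0,0,trav])@T.T)@rz(psi+th).T+[x,y,0]
E
python3 - <<'E'
from h import *
c=pickle.load(open('pics/top0.pkl','rb')); s=pickle.load(open('pics/scene0.pkl','rb'))
px=np.array([[261.25,279.25],[325.75,296.75],[340,245.75]]); W=np.array([back(c,u,.01) for u in px]); print(W, np.linalg.norm(W[1]-W[0]),np.linalg.norm(W[2]-W[1]))
C=np.array([[-.065,.08,.01],[-.065,-.08,.01],[.065,-.08,.01]])
r=least_squares(lambda p:(proj(c,C@rz(p[2]).T+[p[0],p[1],0])-px).ravel(),[.4,0,0]); p=r.x; print(p,r.fun)
# tab axis direction via hook-front line
sp=proj(s,np.c_[C]@rz(p[2]).T+[p[0],p[1],0]); print('scene corners',sp)
import sys
o=[cv2.resize(cv2.imread(f'pics/{n}0.png')[v:v+h,u:u+w],None,fx=4,fy=4,interpolation=cv2.INTER_CUBIC) for n,u,v,w,h in [('top',250,210,100,95),('scene',290,170,100,130)]]
th=.52
pts=np.array([[x,y,z] for z in(.014,-.026) for x,y in [(-.008,-.022),(.008,-.022),(.008,.022),(-.008,.022)]])
pts[4:,1]*=62/22
pts=np.r_[pts,[[.044,-.062,-.026],[.044,.062,-.026]]]
P=tabpts(p,th,pts)
for im,cc,off in((o[0],c,(250,210)),(o[1],s,(290,170))):
    for k,u in enumerate(np.r_[proj(cc,P),proj(cc,np.vstack([C,[.065,.08,.01]])@rz(p[2]).T+[p[0],p[1],0])]):
        q=((u-off)*4+2).astype(int); cv2.circle(im,tuple(q),3,[(0,0,255),(0,255,0),(255,0,0)][0 if k<4 else 1 if k<10 else 2],-1)
im=np.zeros((520,800,3),np.uint8); im[:380,:400]=o[0]; im[:,400:]=o[1]; cv2.imwrite('pics/ov.png',im)
print(tabpts(p,th,[0,0,0]),np.degrees(p[2]))
E
```

```text
[[ 0.44913079  0.14898757  0.01      ]
 [ 0.41989293 -0.0040844   0.01      ]
 [ 0.54340267 -0.02881757  0.01      ]] 0.15583927709298953 0.1259618464148703
[ 0.49729101  0.06068596 -0.19349845] [-1.16486756  0.01411205  0.47633086  0.8013515   0.69768637 -0.89184639]
scene corners [[352.00313311 239.71362377]
 [292.97590256 259.66868458]
 [316.24480395 296.2252316 ]]
[[0.48308346 0.05587499 0.214     ]] -11.086644299740842
```

View pics/ov.png

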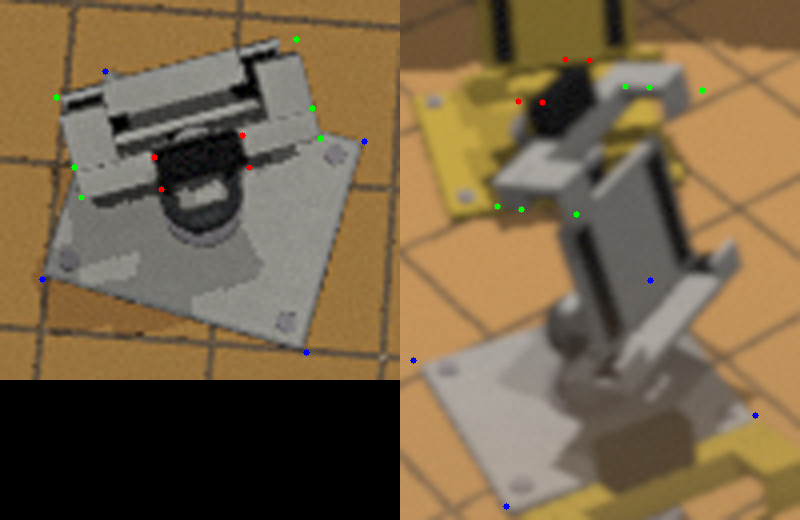

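Joint estimate: the stand is at about (0.497, 0.061), base yaw about -11°, head about 0.52 rad. The plate sides measure 156 × 126 mm, which agrees with the sizes given, and the tab overlay in the top view matches. I'll raise the arm and move over the tab, then refine.

```bash
python3 -m handwheel '1 0 0 -0.9 0;1 0 0 -0.9 0;1 0 0 -0.7 0;1 -0.85 -0.55 0 0;1 -0.85 -0.55 0 0;1 -0.85 -0.55 0 0;1 -0.85 -0.55 0 0;1 -0.85 -0.55 0 0;1 -0.85 -0.55 0 0;1 -0.85 -0.55 0 0;1 -0.85 -0.55 0 0;1 -0.85 -0.55 0 0;1 -0.85 -0.55 0 0;1 -0.85 -0.55 0 0;1 -0.85 -0.55 0 0;1 0 0 0 0'; python3 -m handwheel '1 0 0 0 -1;1 0 0 0 -1;1 0 0 0 -1;1 0 0 0 -1;1 0 0 0 -1;1 0 0 0 -1;1 0 0 0 -1;1 0 0 0 -1;1 0 0 0 -1;1 0 0 0 0;1 0 0 0 0' 
python3 - <<'E'
from h import *
c=snap('wrist','w1'); print(status.observe()['joint_pos'],c['position'],c['attitude'])
p=np.array([.4973,.0607,-.1935])
P=tabpts(p,.52,[[x,y,.014] for x,y in [(-.008,-.022),(.008,-.022),(.008,.022),(-.008,.022)]])
print(proj(c,P))
im=c['frame'][:,:,::-1].copy()
for u in proj(c,P): cv2.circle(im,tuple(u.astype(int)),3,(0,0,255),-1)
for u in proj(c,np.array([[-.065,.08,.01],[-.065,-.08,.01],[.065,-.08,.01],[.065,.08,.01]])@rz(p[2]).T+[p[0],p[1],0]): cv2.circle(im,tuple(u.astype(int)),3,(255,0,0),-1)
cv2.imwrite('pics/w1o.png',im)
E
```

```text
time: 2.1
ee_pos: [0.4818, 0.054, 0.3379]
tcp_rot: [-180.0, -0.1, 153.8]
wrist_force: [0.4, 0.4, -0.2]
finger_gap: 0.999
gripper_force: 0.0
time: 3.48
ee_pos: [0.4809, 0.0562, 0.3387]
tcp_rot: [180.0, -0.0, -161.1]
wrist_force: [0.1, -0.5, 0.6]
finger_gap: 0.998
gripper_force: 0.0
[-7.25087438e+00  9.63833495e+00  8.15767066e+01  3.96537470e-03
  8.87895949e+01 -1.16194433e+02] [0.41120102 0.03190827 0.48477696] [ 1.63229505e+02 -4.95300026e-03  1.08929113e+02]
[[295.99932643 223.93599218]
 [295.82868441 244.22137991]
 [351.86731698 244.4275044 ]
 [351.84917806 224.1454277 ]]
```

View pics/w1o.png

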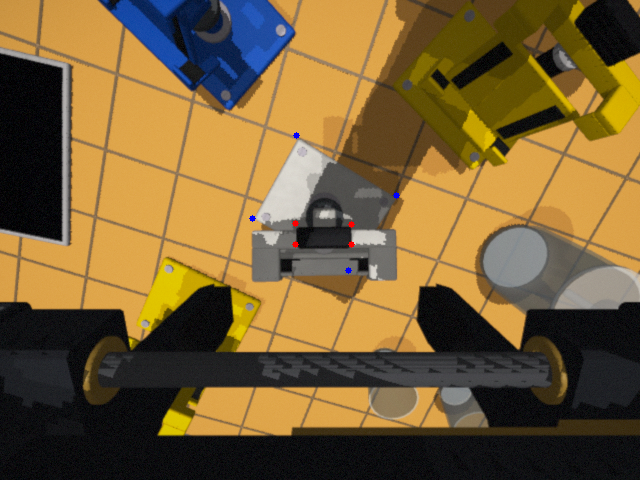

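The wrist picture shows the tab at about (297–352, 228–249), against a prediction of 224–244, so it's 3–4 mm further forward. The bar is level in the picture, so the tool yaw matches the head. I'll fit all three views together.

```bash
python3 - <<'E'
from h import *
L=lambda n:pickle.load(open(f'pics/{n}.pkl','rb'))
t,s,w=L('top0'),L('scene0'),L('w1')
C=np.array([[-.065,.08,.01],[-.065,-.08,.01],[.065,-.08,.01]])
tab=np.array([[-.008,-.022,.014],[.008,-.022,.014],[.008,.022,.014],[-.008,.022,.014]])
def f(p):
    PC=C@rz(p[2]).T+[p[0],p[1],0]; TB=tabpts(p[:3],p[3],tab)
    return np.r_[(proj(t,PC)-[[261.25,279.25],[325.75,296.75],[340,245.75]]).ravel(),
     (proj(s,PC)[1:]-[[295.5,262],[317.5,298.2]]).ravel(),
     (proj(w,PC)[:2]-[[401,198],[300,141]]).ravel(),
     (proj(w,TB)-[[297,228],[297,249],[352,249],[352,228]]).ravel()]
r=least_squares(f,[.497,.06,-.19,.52],loss='soft_l1'); p=r.x; print(p,np.degrees(p[2]+p[3]),np.round(f(p),1))
for th in (p[3],0): print(tabpts(p[:3],th,[[0,0,0],[0,0,.07]]))
E
```

```text
[ 0.5003991   0.06263474 -0.19618413  0.53256189] 19.27302608069772 [-1.9 -1.5 -0.4 -0.5  0.  -2.1 -1.1 -2.   0.2 -1.6 -3.8  0.1 -2.5 -2.7
 -0.2  0.6 -0.2 -0.2  0.7 -0.5  0.5  0.3]
[[0.48623976 0.05768369 0.214     ]
 [0.46364011 0.04978135 0.27977848]]
[[0.48568684 0.06555866 0.214     ]
 [0.46220469 0.07022552 0.27977848]]
```

```bash
python3 -m handwheel '1 -0.14 0 0.5 0;1 0 0 0.7 0;1 0 0 0.7 0;1 0 0 0.6 0;1 0 0 0.4 0;1 0 0 0.2 0;1 0 0 0 0;1 0 0 0 0'; python3 -m handwheel '1 0 0 0.1 0;1 0 0 0.1 0;1 0 0 0 0;1 0 0 0 0' 
python3 - <<'E'
from h import *
c=snap('wrist','w2')
E
```

```text
time: 4.53
ee_pos: [0.4867, 0.0575, 0.2154]
tcp_rot: [-180.0, 0.1, -161.0]
wrist_force: [0.0, -0.6, -0.2]
finger_gap: 1.0
gripper_force: 0.0
time: 5.03
ee_pos: [0.4872, 0.0576, 0.2093]
tcp_rot: [-179.9, 0.2, -161.0]
wrist_force: [-6.6, -0.4, 20.9]
finger_gap: 1.003
gripper_force: 10.7
```

View pics/w2.png

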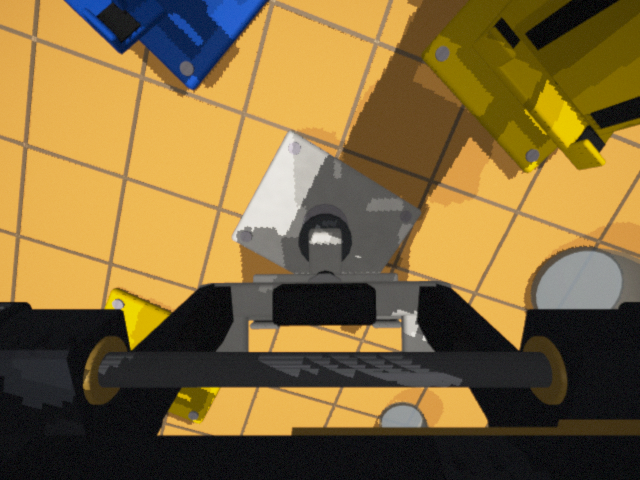

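The tab sits centred between the fingers (273–376, 283–325). The tips touched the bar lightly at 21 N, so I'll back off 3 mm and close at 60 N.

```bash
python3 -m handwheel '1 0.03 0 -0.08 0;0.4 0 0 0 0;0.4 0 0 0 0;0.4 0 0 0 0;0.4 0 0 0 0;0.4 0 0 0 0;0.4 0 0 0 0' 60
```

```text
time: 5.95
ee_pos: [0.4853, 0.0568, 0.2098]
tcp_rot: [-180.0, -0.0, -161.0]
wrist_force: [0.8, -2.1, -1.2]
finger_gap: 0.491
gripper_force: 60.0
```

```bash
python3 -m handwheel '0.4 0 0.033 0 0.5;0.4 0 0.033 0 1;0.4 0 0.033 0 1;0.4 0 0.033 0 1;0.4 0 0.033 0 1;0.4 0 0.033 0 1;0.4 0 0 0 0.5;0.4 0 0 0 0;0.4 0 0 0 0' 60
```

```text
time: 7.08
ee_pos: [0.4847, 0.0643, 0.2098]
tcp_rot: [-180.0, 0.1, 169.0]
wrist_force: [3.4, -4.3, -2.6]
finger_gap: 0.496
gripper_force: 60.0
```

```bash
python3 -m handwheel '0.4 0.034 0 -0.094 0;0.4 0.068 0 -0.188 0;0.4 0.068 0 -0.188 0;0.4 0.068 0 -0.188 0;0.4 0.068 0 -0.188 0;0.4 0 0 0 0' 60;  python3 -m handwheel '0.4 0.068 0 -0.188 0;0.4 0.068 0 -0.188 0;0.4 0.068 0 -0.188 0;0.4 0.068 0 -0.188 0;0.4 0.034 0 -0.094 0;0.4 0 0 0 0;0.4 0 0 0 0' 60
python3 - <<'E'
from h import *
c=snap('scene','s3'); w=snap('wrist','w3'); t=snap('top','t3')
a=cv2.resize(c['frame'][150:290,280:400,::-1],(514,600),interpolation=cv2.INTER_CUBIC)
b=cv2.resize(w['frame'][100:350,180:460,::-1],(286,255)); d=cv2.resize(t['frame'][200:305,250:350,::-1],(286,300))
o=np.zeros((600,800,3),np.uint8); o[:,:514]=a;o[:255,514:]=b;o[260:560,514:]=d; cv2.imwrite('pics/c3.png',o)
E
```

```text
time: 7.82
ee_pos: [0.4726, 0.0666, 0.2437]
tcp_rot: [-179.9, 0.1, 169.0]
wrist_force: [5.3, -5.5, -5.7]
finger_gap: 0.49
gripper_force: 60.0
time: 8.7
ee_pos: [0.4607, 0.0688, 0.2768]
tcp_rot: [-179.9, 0.1, 168.9]
wrist_force: [6.4, -5.6, -9.2]
finger_gap: 0.492
gripper_force: 60.0
```

View pics/c3.png

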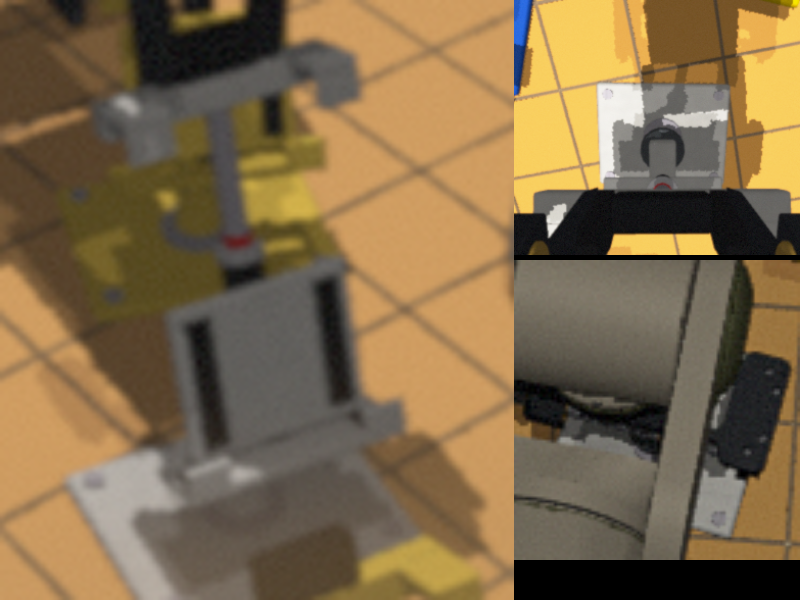

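The red ring is fully out of the ferrule, at (238,241) in the crop. The TCP moved 71 mm along the rod and the pull is about 10–11 N, which matches the spring at 70 mm. In the wrist view the base plate's edges lie level with the bar (within about 1°), so the head is square.

```bash
python3 -m handwheel '0.4 0 0 0 0;0.4 0 0 0 0;0.4 0 0 0 0;0.4 0 0 0 0' 60 && python3 -c "
from bench import bot; print(bot.sign_off())"
```

```text
time: 9.35
ee_pos: [0.4607, 0.0689, 0.2767]
tcp_rot: [-179.9, 0.1, 168.9]
wrist_force: [6.9, -6.7, -8.3]
finger_gap: 0.489
gripper_force: 60.0
the job is handed in; nothing more can be done
None
```

The job is handed in (no verdict was returned): the head is square to its base within about 1°, and the jaw is held open at about 71 mm by its tab with the red ring fully out; I steered clear of the tablet, jug and glasses but took no final picture of them.

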